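# Slide the jig under the curing lamp and run it with the spring-return key

## Robot

A 7-joint arm with a two-finger parallel gripper is mounted at the origin on the work surface. World frame = base frame: x ahead of the robot, y to its left, z up, the work surface at z = 0. Lengths are in m, angles in rad, forces in N, time in s.
With the tool pointing down it reaches from about 0.4 to 0.85 m from the base axis. Payload 10.4 kg.
Tool frame: the origin (TCP) lies midway between the tips of the shut fingers; the grasp point (between the pads) lies 19 mm behind it; z points along the fingers, y is the line along which they close (so a half turn about z gives the same grasp; the last joint's range is limited). The gripper opens to 87 mm and grips with 3 to 60 N. Pads are 19 mm wide; open, the fingers measure 117 mm over their backs; the gripper's body (75 mm by 190 mm) begins 51 mm behind the grasp point.
Start: joints at [1.324, 0.332, -0.065, 1.46, 0.022, 1.35, -0.088], TCP at [0.139, -0.609, 0.223] pointing down, gripper open.
Joint ranges: [-2.6, 2.6], [-0.5, 2.12], [-1.47, 1.34], [0.16, 2.42], [-1.27, 4.41], [0.06, 2.06], [-2.6, 2.6]. Speed limits (rad/s): [2.22, 2.22, 2.79, 2.79, 3.14, 3.14, 3.14].

## Interface

Orientations are given as a unit quaternion [x, y, z, w].
In Python, from bench import r gives the robot as it stands.
- The arm moves only by the tool arm_command, never from a script. Its arguments are lists of equal length, an entry for each row: "xyz": the shift along the world's x, y, z in m, a list of three; "rot": the turn, a rotation vector about the world's x, y, z in rad, a list of three. In form: {"xyz": [[tx, ty, tz], ...], "rot": [[ax, ay, az], ...]}. A call has 1 to 20 rows; each row is the pose to reach, as a shift and turn from the pose commanded when the call began; what a row does not reach only later rows make up. A row lasts 1/12 s, in which the tool goes at most 41.7 mm and 7.16 degrees, less where a joint would pass 70% of its speed; a pose out of reach is approached as far as the arm can. A call with a gripper value outside its range is refused whole. "grip" is the opening, from 0 (shut) to 1 (fully open), set as the call begins (left out, the last holds). The fingers move at their own pace and stop on an object; "squeeze" is the grip in N (left out, the last holds). Time passes only in rows, so rows that repeat a pose let the fingers close. It gives the time, the measured TCP pose, the force, the opening and the grip force at its end, in the units of the state.
- r.read_state(): the state, without advancing time (a new reading comes with each control period).
- r.camera(name): name is "side" or "top"; returns the picture (480x640x3 uint8, red, green, blue); there is no depth.
- r.camera_model(name): a dict with "fx", "fy", "cx", "cy" (pixels), "T" (4x4, takes a point from camera to world coordinates). Camera axes: x right, y up, looking along -z (the intrinsics and any distortion apply to the point x, -y, -z); pixel columns grow to the right and rows downward; lengths in m; the calibration is good to about 2 mm. A picture is of the moment at which its call begins. camera_model takes no time and is no camera call.
- r.close_job(): hands the job in; it is judged then, once.
Trained networks look in the newest picture that a camera, given by its name, has taken for a name from the list of things; names that differ only in an ending like _2 or _b are one class to them, and where a whole thing is asked for, a point or a joint stands for the part that bears it (a point fixed in the world has none). Each returns a list of dicts, best first, with "conf" (0 to 1); they miss things now and then, are a little off and sometimes report something else, mostly with a low value. They report only what shows in the picture. A call takes as long as a camera call. They do not tell look-alikes from the thing itself.
- r.look_for(label, camera): "at" ([x, y, z] in m, in the coordinates of the camera as it stood for that picture, good to about 4 mm: the middle of the surface that is visible of it).
- r.spot_point(label, camera): "at" ([x, y, z] in m, in the coordinates of the camera as it stood for that picture, good to about 4 mm: a listed point, or the origin of a listed thing).
The state is a dict: "time": time; "joint_positions": joint angles; "joint_vel": joint speeds; "joint_torque": joint torques, N m; "ee_pos": TCP position; "eef_rot": TCP orientation; "ft_force": force on the tool from outside, world axes, zero at the start; "torque": the same for the moment, N m; "width": finger opening in m; "grip_force": force on a finger pad.
Only numpy, scipy, OpenCV 4.12 (cv2) and the standard library are available. Lean on these libraries where they do the work, as an engineer would, in place of code of your own. Each camera call takes 0.05 s, during which the arm holds its last target. There are 200 camera calls.

## Task

Without lifting it off, slide the jig carrier along its rail until it clicks into its place in front of the curing lamp, at the yellow mark, and let go of it there. Then take the blue key out of the wooden stand, push it fully home into the key switch on the blue unit (its pins are sticky, so it may need pushing and wiggling), turn it a quarter turn clockwise seen from above, and hold it there against its spring: finish while still gripping the turned key. Leave the red key and the two bottles where they are.

Things in the scene. Friction and masses are not known exactly. Their poses are not given: they have to be found in the camera images.
- carrier_post (a point): centre of the carrier's upright black post (16 mm diameter, 50 mm tall, top 26 mm above this point), gripped from above. The carrier (400 g) is an aluminium plate 82 x 80 mm, its top 24 mm below this point; on the blue unit's side is a low wooden nest with two discs, 9 mm high, beginning 23 mm from the post's axis. It rides on the rail by a keel, free to slide. Axes as station.
- carrier_stop (a point): fixed point where the centre of the carrier's post is when the carrier sits in the detent at the curing place; at the start the post is 90 to 130 mm from it along the rail, on the +y side. Two sprung balls in the rail make the detent: sliding takes about 1 N, pushing onto the balls (44 mm before the place) or out of the detent about 5 N. Let go within 2 mm it centres itself.
- station: curing station, fixed: blue unit 160 (x) x 220 (y) x 70 mm, origin at the centre of its underside, z up; the rail runs along y on its -x side, the post's path 150 mm from the origin. The key switch is a grey turret 52 x 52 mm with a steel face on top of the unit, its face 110 mm above the table.
- lock_mouth (a point): centre of the key slot in the switch's face. Axes as station: slot 18 mm long along y, 7 mm wide. The 4 mm face plate is fixed, the cylinder under it turns, so the key turns only when fully home and cannot be pulled out while turned. Two sticky sprung pins 9 and 17 mm or so below the inside of the plate: pushing the key past them takes up to about 12 N.
- lock_cylinder (a joint): turn of the lock cylinder in rad: 0 at rest, grows clockwise seen from above, stop at 1.571. It springs back to 0 when let go; turning takes 0.03 to 0.1 N m. The key has about 0.1 rad of play in it.
- blue_key_center (a point): centre of the blue key's head (12 mm thick along x, 34 wide along y, 44 tall along z), gripped from above across its thickness. The underside of the steel shoulder (14 x 26 x 4 mm) is 26 mm below this point and rests on the stand, or on the switch's face when fully home. Below it a blade 26 mm long, 16 wide along y, 5 thick, tip rounded. The same after half a turn about z. 50 g.
- red_key_center (a point): centre of the head of the red key, of the same shape as the blue one: leave it in its slot.
- key_stand: wooden block 56 x 150 x 36 mm, origin at the centre of its underside, y along its length. It has two slots for keys, 30 mm deep, at y = -38 and +38 mm; the blue key stands in one, the red in the other, heads up, their y along the block's y. The block does not move.
- glue_center (a point): middle of a white glue bottle with a red cap, 38 mm diameter, 120 mm tall, standing upright
- solvent_center (a point): middle of a clear bottle with a red cap, 72 mm diameter, 170 mm tall, standing upright
Mind the look-alikes: they are no part of the job. Leave any white look-alike of the part that bears blue_key_center alone. There is more than one size of the part that bears carrier_post; the job needs the larger.

How it is judged:
By the outcome, as a careful person would: the job done as asked, in the order asked, and still so for the second after the job is handed in, while the arm keeps its last pose, push and grip.
It also fails if it takes over 72 s, if anything falls off the work surface, if the arm or the gripper's body presses on something with over 40 N, if the wrist force passes 120 N, or if a joint passes its speed limit or range.

## Working session

There is one attempt and no reset: what is moved stays moved. The work goes in short steps, Python scripts to look and compute and a tool call to move; the robot and the scene stay as the last step left them, time stands still between calls to the robot, and variables do not carry over. Pictures are saved under pics/ and viewed, at most 10 in all, crops included, and the job is handed in when it is done.

Besides the shell and the picture viewer there is one more tool, called in YAML: its name, and indented under it one key for each argument. arm_command: Moves the arm, as the interface text tells. Its arguments: {"type":"object","properties":{"xyz":{"type":"array"},"rot":{"type":"array"},"grip":{"type":"number"},"squeeze":{"type":"number"}},"required":["xyz","rot"]}

```bash
mkdir -p pics; ls; cat > h.py <<'E'
import numpy as np, cv2
from bench import r
def w(cam,p):
    T=np.array(r.camera_model(cam)["T"]); return (T@np.r_[p,1])[:3]
def save(cam,name):
    im=np.asarray(r.camera(cam)); cv2.imwrite(f"pics/{name}.png",im[:,:,::-1]); return im
def px(cam,P):
    m=r.camera_model(cam); c=np.linalg.inv(np.array(m["T"]))@np.r_[P,1]
    return np.array([m["cx"]+m["fx"]*c[0]/-c[2], m["cy"]-m["fy"]*c[1]/-c[2]])
def ray(cam,u,v,z):
    m=r.camera_model(cam);T=np.array(m["T"]); d=T[:3,:3]@np.array([(u-m["cx"])/m["fx"],-(v-m["cy"])/m["fy"],-1]); o=T[:3,3]
    return o+d*(z-o[2])/d[2]
E
python3 - <<'E'
from h import *
np.set_printoptions(precision=4,suppress=True)
for c in("top","side"):
    save(c,c+"1"); m=r.camera_model(c); print(c,{k:v for k,v in m.items() if k!="T"}); print(np.array(m["T"]))
    for l in ["carrier_post","carrier_stop","station","lock_mouth","blue_key_center","red_key_center","key_stand","glue_center","solvent_center"]:
        print(l,[(round(d["conf"],2),w(c,d["at"]),px(c,w(c,d["at"])).round()) for d in r.spot_point(l,c)[:4]])
s=r.read_state(); print(s)
E
```

```text
pics
top {'fx': 580.5235526222833, 'fy': 580.5235526222833, 'cx': 316.9206355987772, 'cy': 242.80049560992833}
[[-0.0127  0.9918 -0.1273  0.4212]
 [-0.9998 -0.0142 -0.0112 -0.0897]
 [-0.013   0.1271  0.9918  1.1194]
 [ 0.      0.      0.      1.    ]]
carrier_post [(0.72, array([ 0.4834, -0.236 ,  0.0561]), array([404., 282.])), (0.66, array([0.4394, 0.1042, 0.0554]), array([218., 309.])), (0.59, array([0.3337, 0.1291, 0.0312]), array([207., 367.]))]
carrier_stop [(0.57, array([0.4644, 0.0026, 0.0582]), array([274., 294.]))]
station [(0.71, array([ 0.6049,  0.0514, -0.0026]), array([251., 224.])), (0.44, array([ 0.7541, -0.196 ,  0.0847]), array([380., 134.]))]
lock_mouth [(0.68, array([0.5597, 0.1082, 0.1082]), array([211., 239.]))]
blue_key_center [(0.54, array([ 0.5108, -0.3115,  0.0558]), array([445., 266.])), (0.49, array([ 0.6032, -0.2777,  0.0478]), array([424., 218.]))]
red_key_center [(0.64, array([ 0.4869, -0.2363,  0.0572]), array([404., 280.]))]
key_stand [(0.72, array([ 0.5108, -0.3093,  0.058 ]), array([444., 266.])), (0.62, array([ 0.4959, -0.275 , -0.0021]), array([42
[... 1207 characters left out ...]
246.]))]
glue_center [(0.79, array([ 0.7013, -0.3456,  0.0611]), array([496., 332.]))]
solvent_center [(0.82, array([ 0.7578, -0.1977,  0.0901]), array([462., 245.]))]
{'time': 1.0, 'joint_positions': array([ 1.3244,  0.3322, -0.0647,  1.4601,  0.0216,  1.3499, -0.0885]), 'joint_vel': array([-0.    ,  0.0006,  0.0023, -0.0005, -0.    ,  0.0003,  0.0008]), 'joint_torque': array([  0.0002, -62.3038,   0.0248, -39.012 ,  -0.0611,   0.0317,
         0.    ]), 'ee_pos': array([ 0.1387, -0.6095,  0.2226]), 'eef_rot': array([0.9937, 0.1117, 0.    , 0.    ]), 'ft_force': array([-0.4051, -0.6065,  0.0685]), 'torque': array([ 0.0023, -0.0023,  0.0507]), 'grip_force': 0.0, 'width': 0.08710487493813593}
```

View pictures.

View pics/top1.png

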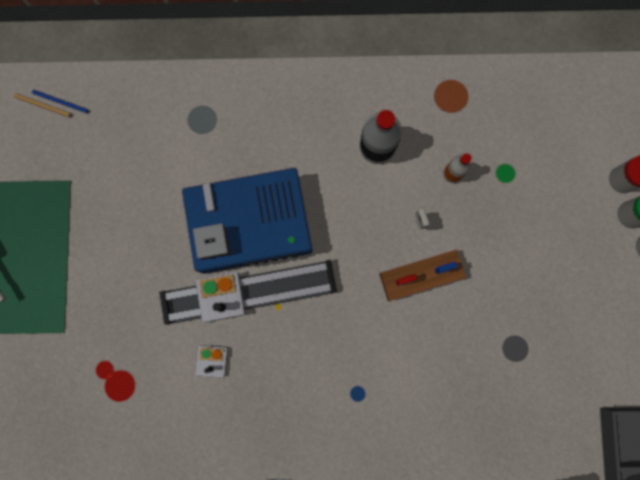

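View pics/side1.png

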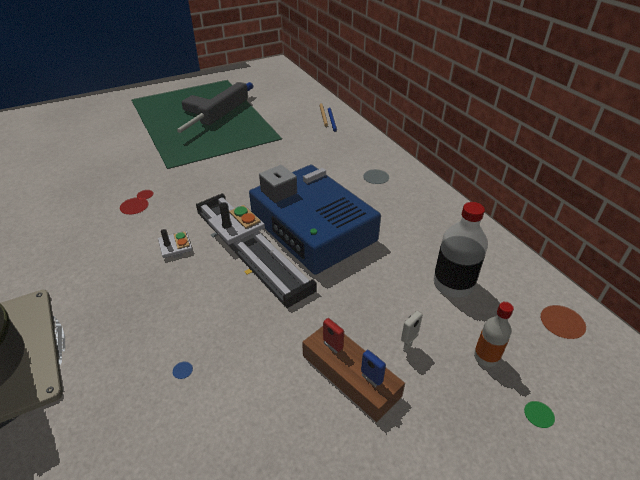

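```bash
python3 - <<'E'
from h import *
np.set_printoptions(precision=4,suppress=True)
im=cv2.imread("pics/top1.png"); 
cv2.imwrite("pics/c1.png",cv2.resize(im[165:325,155:345],None,fx=3.7,fy=3.7,interpolation=cv2.INTER_CUBIC))
hsv=cv2.cvtColor(im,cv2.COLOR_BGR2HSV)
def blob(m,roi,n):
    a=np.zeros_like(m); u0,v0,u1,v1=roi; a[v0:v1,u0:u1]=m[v0:v1,u0:u1]
    k,l,s,c=cv2.connectedComponentsWithStats(a); i=1+np.argmax(s[1:,4]); pts=np.argwhere(l==i)[:,::-1].astype(np.float32)
    return n,c[i],s[i],cv2.minAreaRect(pts)
blue=cv2.inRange(hsv,(105,120,40),(130,255,255)); red=cv2.inRange(hsv,(0,160,60),(6,255,255))|cv2.inRange(hsv,(174,160,60),(180,255,255))
yel=cv2.inRange(hsv,(18,110,80),(35,255,255))
for b,z in((blob(blue,(375,245,475,305),"blue"),.08),(blob(red,(375,245,475,305),"red"),.08),(blob(yel,(260,295,300,320),"yel"),.0)):
    print(b,ray("top",*b[1],z))
g=cv2.cvtColor(im,cv2.COLOR_BGR2GRAY)
for L in cv2.createLineSegmentDetector().detect(g)[0][:,0]:
    if np.hypot(*(L[2:]-L[:2]))>45 and 150<L[0]<480 and 150<L[1]<330:
        P=[ray("top",*L[i:i+2],0.03)[:2] for i in(0,2)]; d=P[1]-P[0]; print(L,np.degrees(np.arctan2(d[1],d[0])))
E
```

```text
('blue', array([446.1404, 267.2719]), array([436, 263,  21,  10, 114], dtype=int32), ((446.0566101074219, 267.1981201171875), (5.631782054901123, 20.878803253173828), 74.05460357666016)) [ 0.5071 -0.3088  0.08  ]
('red', array([406.194 , 279.4104]), array([396, 275,  21,  10, 134], dtype=int32), ((406.09234619140625, 279.33843994140625), (6.8410515785217285, 20.873977661132812), 74.74488067626953)) [ 0.4863 -0.2367  0.08  ]
('yel', array([277.9677, 306.3548]), array([276, 303,   5,   7,  31], dtype=int32), ((278.0, 306.0), (6.0, 4.0), 90.0)) [ 0.443  -0.0008  0.    ]
[326.9774 283.6656 244.3645 299.3197] 99.95060296412139
[241.7676 285.0623 324.1303 269.3431] -79.95794020545809
[314.1682 255.5981 195.8893 274.7568] 98.44576209396159
[244.6524 305.8167 327.9633 289.7846] -79.89345671530712
[322.0196 263.9106 240.7617 278.8675] 99.67152151314814
[341.5803 291.5759 255.818  307.8894] 99.97959796571824
[418.2122 159.0638 370.5432 163.4946] 94.52378623626053
[209.7264 182.5042 294.5648 166.6399] -80.05708137834951
[193.599  269.2999 180.9023 189.1331] 9.782755943784334
[379.4474 272.1134 455.8616 248.9039] -73.90183751563411
[317.0226 174.5895 331.394  248.4618] -169.97185338078677
[470.4131 277.4171 389.3209 301.6943] 105.79735552025144
[250.4734 273.5595 303.2411 263.7494] -80.2221808232656
[300.9976 188.0558 312.6443 250.7144] -170.21139021108772
[200.8276 269.2192 309.329  249.1268] -80.24910663746203
```

View pics/c1.png

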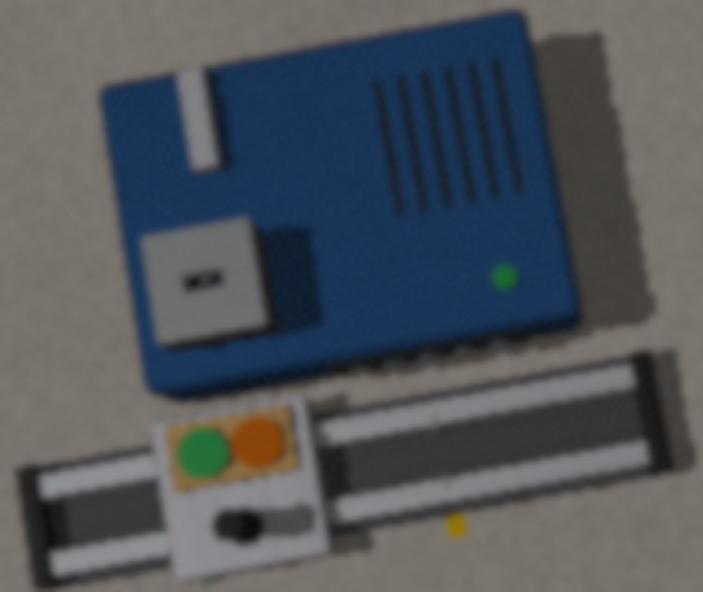

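```bash
python3 - <<'E'
from h import *
np.set_printoptions(precision=4,suppress=True)
f=lambda u,v,z: ray("top",155+(u+.5)/3.7-.5,165+(v+.5)/3.7-.5,z)
C=[f(*p,.07) for p in((103,88),(523,12),(578,320),(152,390))]
print(np.array(C),np.mean(C,0)); 
print([np.linalg.norm(C[i]-C[(i+1)%4]).round(4) for i in range(4)])
th=np.radians(10);ux=np.array([np.cos(th),np.sin(th)]);uy=np.array([-np.sin(th),np.cos(th)])
o=np.mean(C,0)[:2]
for n,p in dict(lock=f(203,280,.11),posttop=f(230,523,.081),mark=f(457,525,0),stop_net=np.array([.4631,.002]),post_net=np.array([.4403,.1023]),lock_net=np.array([.5604,.1084]),turret=np.mean([f(*q,.11) for q in((140,236),(247,216),(270,330),(160,345))],0)).items():
    d=p[:2]-o; print(n,p,"station:",d@ux,d@uy)
print(px("side",[*(f(203,280,.11)[:2]),.11]),px("side",[.5604,.1084,.11]))
E
```

```text
[[ 0.6609  0.1696  0.07  ]
 [ 0.6965 -0.0408  0.07  ]
 [ 0.5408 -0.0666  0.07  ]
 [ 0.5091  0.143   0.07  ]] [0.6018 0.0513 0.07  ]
[np.float64(0.2134), np.float64(0.1578), np.float64(0.2119), np.float64(0.1541)]
lock [0.5579 0.1105 0.11  ] station: -0.033002083883150374 0.06595749960007875
posttop [0.4435 0.1019 0.081 ] station: -0.14714429870544646 0.07737814614437098
mark [ 0.4426 -0.0011  0.    ] station: -0.16584678751877918 -0.023957333758543684
stop_net [0.4631 0.002 ] station: -0.1451621109666041 -0.02445519235036219
post_net [0.4403 0.1023] station: -0.15019881551528932 0.07828020372756828
lock_net [0.5604 0.1084] station: -0.030864150494754883 0.06343238488314441
turret [0.5571 0.1099 0.11  ] station: -0.03384891204475733 0.06550660555913354
[275.4093 174.1891] [277.0739 174.3879]
```

arm_command:
  xyz:
    - [0.36,0.31,0]
    - [0.36,0.31,0]
    - [0.36,0.31,0]
    - [0.36,0.31,0]
    - [0.36,0.31,0]
    - [0.36,0.31,0]
    - [0.36,0.31,0]
    - [0.36,0.31,0]
    - [0.36,0.31,0]
    - [0.36,0.31,0]
    - [0.36,0.31,0]
    - [0.303,0.711,0]
    - [0.303,0.711,0]
    - [0.303,0.711,0]
    - [0.303,0.711,0]
    - [0.303,0.711,0]
    - [0.303,0.711,0]
    - [0.303,0.711,0]
    - [0.303,0.711,0]
    - [0.303,0.711,0]
  rot:
    - [0,0,-0.05]
    - [0,0,-0.05]
    - [0,0,-0.05]
    - [0,0,-0.05]
    - [0,0,-0.05]
    - [0,0,-0.05]
    - [0,0,-0.05]
    - [0,0,-0.05]
    - [0,0,-0.05]
    - [0,0,-0.05]
    - [0,0,-0.05]
    - [0,0,-0.05]
    - [0,0,-0.05]
    - [0,0,-0.05]
    - [0,0,-0.05]
    - [0,0,-0.05]
    - [0,0,-0.05]
    - [0,0,-0.05]
    - [0,0,-0.05]
    - [0,0,-0.05]
  grip: 0.55

```text
time: 2.67
ee_pos: [0.4453, 0.0643, 0.2229]
eef_rot: [0.996, 0.087, 0.0, 0.0]
ft_force: [1.0, 0.4, -0.0]
width: 0.0479
grip_force: 0.0
```

arm_command:
  xyz:
    - [-0.002,0.03,0]
    - [-0.002,0.03,-0.03]
    - [-0.002,0.03,-0.07]
    - [-0.002,0.03,-0.1]
    - [-0.002,0.03,-0.1]
    - [-0.002,0.03,-0.1]
  rot:
    - [0,0,0]
    - [0,0,0]
    - [0,0,0]
    - [0,0,0]
    - [0,0,0]
    - [0,0,0]

```text
time: 3.17
ee_pos: [0.4432, 0.0925, 0.1224]
eef_rot: [0.996, 0.087, -0.001, -0.0]
ft_force: [0.8, 0.2, 0.7]
width: 0.0479
grip_force: 0.0
```

```bash
python3 - <<'E'
from h import *
np.set_printoptions(precision=4,suppress=True)
s=r.read_state(); print(s["ee_pos"],s["joint_positions"])
im=save("side","s2")
for d in r.spot_point("carrier_post","side"): print(d["conf"],w("side",d["at"]))
p=px("side",[.4415,.102,.06]).astype(int); print(p)
cv2.imwrite("pics/s2c.png",cv2.resize(im[p[1]-90:p[1]+60,p[0]-100:p[0]+100,::-1],None,fx=4,fy=4,interpolation=cv2.INTER_CUBIC))
E
```

```text
[0.4432 0.0925 0.1224] [ 0.4034  0.0953 -0.73    1.9869  0.0706  1.0868 -1.7541]
0.87 [0.4456 0.1001 0.0523]
0.7 [0.3301 0.124  0.0268]
0.64 [0.61   0.0523 0.0015]
[222 214]
```

View pics/s2c.png

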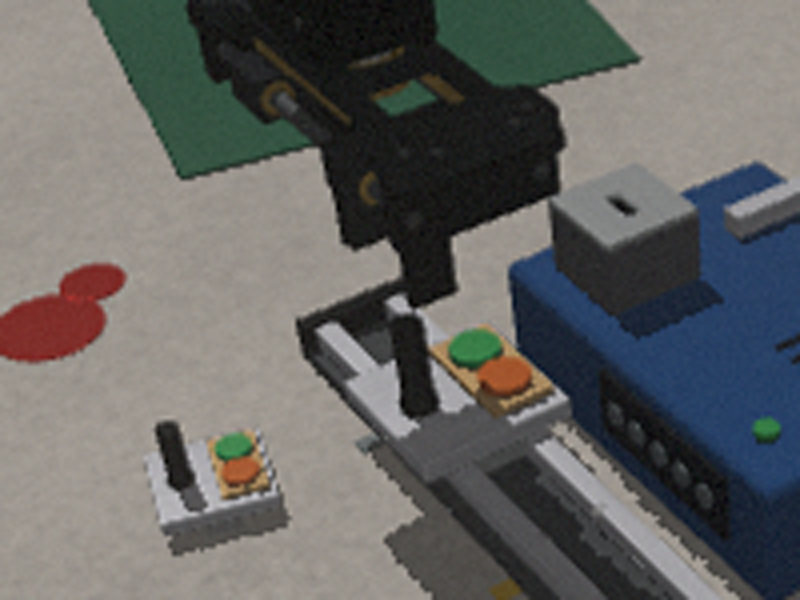

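arm_command:
  xyz:
    - [0,0.009,-0.02]
    - [0,0.009,-0.05]
    - [0,0.009,-0.081]
    - [0,0.009,-0.081]
    - [0,0.009,-0.081]
  rot:
    - [0,0,0]
    - [0,0,0]
    - [0,0,0]
    - [0,0,0]
    - [0,0,0]

```text
time: 3.68
ee_pos: [0.4443, 0.1016, 0.0427]
eef_rot: [0.996, 0.087, -0.0, -0.0]
ft_force: [0.9, -0.0, 0.9]
width: 0.0482
grip_force: 0.0
```

arm_command:
  xyz:
    - [0,0,0]
    - [0,0,0]
    - [0,0,0]
    - [0,0,0]
    - [0,0,0]
    - [0,0,0]
  rot:
    - [0,0,0]
    - [0,0,0]
    - [0,0,0]
    - [0,0,0]
    - [0,0,0]
    - [0,0,0]
  grip: 0
  squeeze: 12

```text
time: 4.18
ee_pos: [0.4441, 0.1015, 0.042]
eef_rot: [0.996, 0.087, 0.0, 0.0]
ft_force: [-0.4, 0.6, 0.8]
width: 0.0153
grip_force: 0.3
```

arm_command:
  xyz:
    - [0.0017,-0.01,0]
    - [0.0035,-0.02,0]
    - [0.0053,-0.03,0]
    - [0.007,-0.04,0]
    - [0.0088,-0.05,0]
    - [0.0106,-0.06,0]
    - [0.0123,-0.07,0]
    - [0.014,-0.08,0]
    - [0.0156,-0.0886,0]
    - [0.0156,-0.0886,0]
    - [0.0156,-0.0886,0]
  rot:
    - [0,0,0]
    - [0,0,0]
    - [0,0,0]
    - [0,0,0]
    - [0,0,0]
    - [0,0,0]
    - [0,0,0]
    - [0,0,0]
    - [0,0,0]
    - [0,0,0]
    - [0,0,0]

```text
time: 5.1
ee_pos: [0.46, 0.0108, 0.042]
eef_rot: [0.996, 0.086, 0.0, 0.001]
ft_force: [-1.6, -3.0, 6.6]
width: 0.0147
grip_force: 12.1
```

```bash
python3 - <<'E'
from h import *
np.set_printoptions(precision=4,suppress=True)
s=r.read_state(); print(s["ee_pos"],s["ft_force"],s["grip_force"],s["width"])
for c in("side","top"):
    im=save(c,c+"3")
    for l in("carrier_post","carrier_stop"):
        for d in r.spot_point(l,c)[:2]: print(c,l,d["conf"],w(c,d["at"]))
E
```

```text
[0.46   0.0108 0.042 ] [-1.5881 -3.0319  6.6058] 12.097079618288262 0.014689116962889822
side carrier_post 0.62 [0.4606 0.0126 0.0551]
side carrier_post 0.56 [0.3327 0.1225 0.0256]
top carrier_post 0.93 [0.3324 0.1296 0.0328]
top carrier_stop 0.45 [ 0.6981 -0.3469  0.0607]
```

arm_command:
  xyz:
    - [0.0009,-0.005,0]
    - [0.0009,-0.005,0]
    - [0.0009,-0.005,0]
  rot:
    - [0,0,0]
    - [0,0,0]
    - [0,0,0]

```text
time: 5.65
ee_pos: [0.461, 0.0059, 0.042]
eef_rot: [0.996, 0.086, 0.0, 0.001]
ft_force: [-0.1, -1.7, 7.6]
width: 0.0151
grip_force: 12.1
```

arm_command:
  xyz:
    - [0.0005,-0.003,0]
    - [0.0005,-0.003,0]
    - [0.0005,-0.003,0]
  rot:
    - [0,0,0]
    - [0,0,0]
    - [0,0,0]

```text
time: 5.9
ee_pos: [0.4613, 0.0029, 0.042]
eef_rot: [0.996, 0.086, 0.0, 0.001]
ft_force: [-1.2, -2.2, 6.3]
width: 0.0149
grip_force: 12.1
```

arm_command:
  xyz:
    - [0.0003,-0.002,0]
    - [0.0003,-0.002,0]
    - [0.0003,-0.002,0]
  rot:
    - [0,0,0]
    - [0,0,0]
    - [0,0,0]

```text
time: 6.15
ee_pos: [0.4617, 0.0012, 0.042]
eef_rot: [0.996, 0.086, 0.0, 0.001]
ft_force: [0.2, -0.9, 5.0]
width: 0.015
grip_force: 12.1
```

arm_command:
  xyz:
    - [0.0003,-0.002,0]
    - [0.0003,-0.002,0]
    - [0.0003,-0.002,0]
  rot:
    - [0,0,0]
    - [0,0,0]
    - [0,0,0]

```text
time: 6.4
ee_pos: [0.462, -0.0, 0.042]
eef_rot: [0.996, 0.086, 0.0, 0.0]
ft_force: [-1.3, 2.0, 5.8]
width: 0.0151
grip_force: 12.1
```

arm_command:
  xyz:
    - [0,0.0005,0]
    - [0,0.0005,0]
    - [0,0.0005,0]
  rot:
    - [0,0,0]
    - [0,0,0]
    - [0,0,0]

```text
time: 6.65
ee_pos: [0.4619, 0.0002, 0.0419]
eef_rot: [0.996, 0.086, 0.0, 0.0]
ft_force: [-0.8, 1.9, 6.4]
width: 0.0151
grip_force: 12.1
```

arm_command:
  xyz:
    - [0,0,0]
    - [0,0,0]
    - [0,0,0]
    - [0,0,0]
    - [0,0,0]
  rot:
    - [0,0,0]
    - [0,0,0]
    - [0,0,0]
    - [0,0,0]
    - [0,0,0]
  grip: 0.5

```text
time: 7.07
ee_pos: [0.4613, 0.0011, 0.0414]
eef_rot: [0.996, 0.087, -0.0, 0.0]
ft_force: [0.2, 0.1, 0.1]
width: 0.0392
grip_force: 0.0
```

arm_command:
  xyz:
    - [0,0,0]
    - [0,0,0]
    - [0,0,0]
    - [0,0,0]
    - [0,0,0]
  rot:
    - [0,0,0]
    - [0,0,0]
    - [0,0,0]
    - [0,0,0]
    - [0,0,0]
  grip: 0
  squeeze: 3

```text
time: 7.48
ee_pos: [0.4615, 0.0014, 0.0416]
eef_rot: [0.996, 0.087, 0.0, 0.0]
ft_force: [0.4, -0.3, 0.3]
width: 0.018
grip_force: 0.1
```

arm_command:
  xyz:
    - [0,0,0]
    - [0.0005,-0.003,0]
    - [0.0005,-0.003,0]
    - [0.0005,-0.003,0]
  rot:
    - [0,0,0]
    - [0,0,0]
    - [0,0,0]
    - [0,0,0]

```text
time: 7.82
ee_pos: [0.4617, -0.0007, 0.0416]
eef_rot: [0.996, 0.087, -0.0, -0.001]
ft_force: [-3.6, 6.3, 2.9]
width: 0.0152
grip_force: 4.0
```

arm_command:
  xyz:
    - [-0.0005,0.003,0]
    - [-0.001,0.006,0]
    - [-0.001,0.006,0]
    - [-0.001,0.006,0]
  rot:
    - [0,0,0]
    - [0,0,0]
    - [0,0,0]
    - [0,0,0]

```text
time: 8.15
ee_pos: [0.4609, 0.0038, 0.0416]
eef_rot: [0.996, 0.087, -0.0, 0.0]
ft_force: [-2.3, -3.3, 2.7]
width: 0.0152
grip_force: 3.7
```

arm_command:
  xyz:
    - [0.0005,-0.003,0]
    - [0.0005,-0.003,0]
    - [0.0005,-0.003,0]
  rot:
    - [0,0,0]
    - [0,0,0]
    - [0,0,0]

```text
time: 8.4
ee_pos: [0.4617, 0.0013, 0.0416]
eef_rot: [0.996, 0.087, 0.0, -0.0]
ft_force: [-0.6, -1.2, 2.3]
width: 0.0152
grip_force: 3.6
```

arm_command:
  xyz:
    - [0,0,0]
    - [0,0,0]
    - [0,0,0]
    - [0,0,0]
    - [0,0,0]
    - [0,0,0.01]
    - [0,0,0.04]
    - [0,0,0.08]
    - [0,0,0.12]
    - [0,0,0.12]
    - [0,0,0.12]
  rot:
    - [0,0,0]
    - [0,0,0]
    - [0,0,0]
    - [0,0,0]
    - [0,0,0]
    - [0,0,0]
    - [0,0,0]
    - [0,0,0]
    - [0,0,0]
    - [0,0,0]
    - [0,0,0]
  grip: 0.5

```text
time: 9.32
ee_pos: [0.4631, 0.0015, 0.1645]
eef_rot: [0.996, 0.087, 0.002, 0.001]
ft_force: [-0.7, -0.1, -0.4]
width: 0.0438
grip_force: 0.0
```

```bash
python3 - <<'E'
from h import *
np.set_printoptions(precision=4,suppress=True)
s=r.read_state(); print(s["ee_pos"],s["joint_positions"])
for c in("side","top"):
    im=save(c,c+"4")
    for l in("carrier_post","blue_key_center"):
        for d in r.spot_point(l,c)[:2]: print(c,l,d["conf"],w(c,d["at"]))
im=cv2.imread("pics/side4.png"); cv2.imwrite("pics/s4c.png",cv2.resize(im[300:420,290:450],None,fx=5,fy=5,interpolation=cv2.INTER_CUBIC))
E
```

```text
[0.4631 0.0015 0.1645] [ 0.5594  0.0571 -0.6731  1.9222  0.0405  1.1702 -1.5255]
side carrier_post 0.75 [0.4607 0.0007 0.0527]
side carrier_post 0.6 [0.3321 0.1256 0.0239]
side blue_key_center 0.67 [ 0.5169 -0.3137  0.0625]
top carrier_post 0.38 [ 0.6994 -0.3451  0.0592]
top blue_key_center 0.74 [ 0.6019 -0.2764  0.0464]
top blue_key_center 0.63 [ 0.5105 -0.3143  0.0572]
```

View pics/s4c.png

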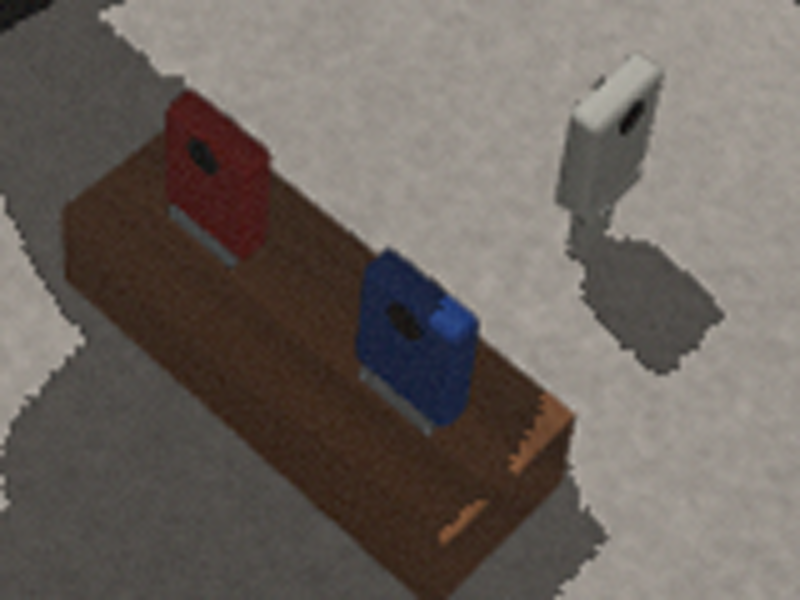

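```bash
python3 - <<'E'
from h import *
np.set_printoptions(precision=4,suppress=True)
print(ray("side",375,357.6,.084), ray("top",446.1,267.2,.08),ray("top",446.1,267.2,.084))
im=cv2.imread("pics/side4.png");hsv=cv2.cvtColor(im,cv2.COLOR_BGR2HSV)
m=cv2.inRange(hsv,(105,120,40),(130,255,255));m[:340]=0;m[:,:350]=0;m[:,400:]=0;m[400:]=0
q=np.argwhere(m)[:,::-1];print(len(q),q.mean(0),q.min(0),q.max(0),ray("side",*q.mean(0),.064))
E
```

```text
[ 0.5122 -0.3135  0.084 ] [ 0.5072 -0.3087  0.08  ] [ 0.5069 -0.3078  0.084 ]
483 [373.1346 367.6605] [362 351] [384 384] [ 0.5101 -0.315   0.064 ]
```

arm_command:
  xyz:
    - [0.009,-0.04,0]
    - [0.014,-0.08,0]
    - [0.02,-0.12,0]
    - [0.025,-0.15,0]
    - [0.03,-0.18,0]
    - [0.034,-0.21,0]
    - [0.038,-0.24,0]
    - [0.042,-0.27,0]
    - [0.048,-0.3,0]
    - [0.048,-0.313,0]
    - [0.048,-0.313,0]
    - [0.048,-0.313,0]
    - [0.048,-0.313,0]
    - [0.048,-0.313,0]
    - [0.048,-0.313,0]
    - [0.048,-0.313,0]
    - [0.048,-0.313,0]
  rot:
    - [0,0,0.12]
    - [0,0,0.24]
    - [0,0,0.36]
    - [0,0,0.48]
    - [0,0,0.6]
    - [0,0,0.72]
    - [0,0,0.84]
    - [0,0,0.96]
    - [0,0,1.08]
    - [0,0,1.2]
    - [0,0,1.32]
    - [0,0,1.44]
    - [0,0,1.56]
    - [0,0,1.675]
    - [0,0,1.675]
    - [0,0,1.675]
    - [0,0,1.675]

```text
time: 11.03
ee_pos: [0.5094, -0.3115, 0.1611]
eef_rot: [0.604, 0.797, 0.0, -0.0]
ft_force: [-0.5, -0.7, 0.4]
width: 0.0436
grip_force: 0.0
```

arm_command:
  xyz:
    - [0.001,-0.0005,-0.03]
    - [0.001,-0.0005,-0.06]
    - [0.001,-0.0005,-0.09]
    - [0.001,-0.0005,-0.105]
    - [0.001,-0.0005,-0.117]
    - [0.001,-0.0005,-0.117]
    - [0.001,-0.0005,-0.117]
  rot:
    - [0,0,0]
    - [0,0,0]
    - [0,0,0]
    - [0,0,0]
    - [0,0,0]
    - [0,0,0]
    - [0,0,0]

```text
time: 11.62
ee_pos: [0.5107, -0.312, 0.0448]
eef_rot: [0.603, 0.798, 0.0, -0.0]
ft_force: [-0.1, -0.2, 1.2]
width: 0.0439
grip_force: 0.0
```

arm_command:
  xyz:
    - [0,0,0]
    - [0,0,0]
    - [0,0,0]
    - [0,0,0]
    - [0,0,0]
    - [0,0,0]
    - [0,0,0]
  rot:
    - [0,0,0]
    - [0,0,0]
    - [0,0,0]
    - [0,0,0]
    - [0,0,0]
    - [0,0,0]
    - [0,0,0]
  grip: 0
  squeeze: 8

```text
time: 12.2
ee_pos: [0.5106, -0.3122, 0.0449]
eef_rot: [0.602, 0.798, 0.0, 0.0]
ft_force: [-0.8, 0.6, 2.7]
width: 0.0116
grip_force: 8.0
```

arm_command:
  xyz:
    - [0,0,0]
    - [0,0,0]
    - [0,0,0.01]
    - [0,0,0.025]
    - [0,0,0.045]
    - [0,0,0.08]
    - [0,0,0.115]
    - [0,0,0.15]
    - [0,0,0.15]
    - [0,0,0.15]
  rot:
    - [0,0,0]
    - [0,0,0]
    - [0,0,0]
    - [0,0,0]
    - [0,0,0]
    - [0,0,0]
    - [0,0,0]
    - [0,0,0]
    - [0,0,0]
    - [0,0,0]
  squeeze: 40

```text
time: 13.03
ee_pos: [0.5116, -0.3124, 0.1973]
eef_rot: [0.602, 0.798, 0.0, 0.002]
ft_force: [-0.4, -0.4, -0.7]
width: 0.0118
grip_force: 40.0
```

arm_command:
  xyz:
    - [0.004,0.03,0]
    - [0.008,0.065,0]
    - [0.012,0.1,0]
    - [0.016,0.135,0]
    - [0.02,0.17,0]
    - [0.024,0.205,0]
    - [0.028,0.24,0]
    - [0.032,0.275,0]
    - [0.036,0.31,0]
    - [0.04,0.345,0]
    - [0.044,0.38,0]
    - [0.048,0.41,0]
    - [0.0485,0.4215,0]
    - [0.0485,0.4215,0]
    - [0.0485,0.4215,0]
    - [0.0485,0.4215,0]
  rot:
    - [0,0,-0.1]
    - [0,0,-0.1]
    - [0,0,-0.1]
    - [0,0,-0.1]
    - [0,0,-0.1]
    - [0,0,-0.1]
    - [0,0,-0.1]
    - [0,0,-0.1]
    - [0,0,-0.1]
    - [0,0,-0.1]
    - [0,0,-0.1]
    - [0,0,-0.1]
    - [0,0,-0.1]
    - [0,0,-0.1]
    - [0,0,-0.1]
    - [0,0,-0.1]

```text
time: 14.37
ee_pos: [0.5589, 0.1075, 0.1939]
eef_rot: [0.642, 0.767, -0.001, -0.0]
ft_force: [-0.5, 0.3, -0.4]
width: 0.0115
grip_force: 40.0
```

```bash
python3 - <<'E'
from h import *
np.set_printoptions(precision=4,suppress=True)
s=r.read_state(); print(s["ee_pos"],s["eef_rot"],s["joint_positions"],s["ft_force"],s["torque"])
for c in("side","top"):
    im=save(c,c+"5")
    for l in("lock_mouth","blue_key_center"):
        for d in r.spot_point(l,c)[:2]: print(c,l,d["conf"],w(c,d["at"]))
p=px("side",s["ee_pos"]).astype(int);print(p)
im=cv2.imread("pics/side5.png"); cv2.imwrite("pics/s5c.png",cv2.resize(im[p[1]-40:p[1]+80,p[0]-80:p[0]+80],None,fx=5,fy=5,interpolation=cv2.INTER_CUBIC))
E
```

```text
[0.5589 0.1075 0.1939] [ 0.6421  0.7666 -0.0007 -0.0001] [ 0.4095  0.3346 -0.8251  1.6171  0.2534  1.3026 -0.2798] [-0.497   0.3189 -0.3783] [-0.0515 -0.1064 -0.0262]
side lock_mouth 0.75 [0.5591 0.1092 0.1121]
side blue_key_center 0.57 [ 0.6023 -0.272   0.0525]
side blue_key_center 0.54 [0.5611 0.1045 0.211 ]
top lock_mouth 0.75 [0.5594 0.1083 0.1072]
top blue_key_center 0.58 [ 0.6032 -0.2757  0.0463]
[273 135]
```

View pics/s5c.png

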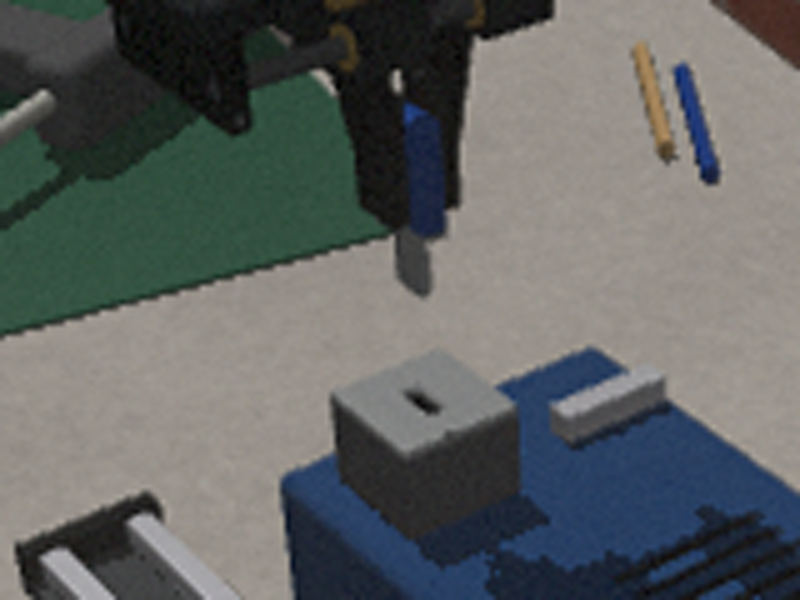

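```bash
python3 - <<'E'
from h import *
np.set_printoptions(precision=4,suppress=True)
f=lambda u,v:(193+(u+.5)/5-.5,95+(v+.5)/5-.5)
sl=ray("side",*f(421,401),.11)
for uv in((416,288),(416,292)):
  for z in(.159,):
    t=ray("side",*f(*uv),z); print("tip",t,"slot",sl,"slot-tip",sl-t)
x,y,z=.5589,.1075,.1939+.0171
th=np.radians(10);ux=np.array([np.cos(th),np.sin(th),0]);uy=np.array([-np.sin(th),np.cos(th),0])
for n,a,b,c in(("head near top L",-6,-17,22),("head near top R",6,-17,22),("head near bot L",-6,-17,-22),("head near bot R",6,-17,-22),("shoulder near bot L",-7,-13,-26),("sh nearR",7,-13,-26),("blade near",0,-8,-45),("blade far",0,8,-45),("tip",0,0,-52)):
    p=px("side",np.array([x,y,z])+(a*ux+b*uy)*1e-3+[0,0,c*1e-3]); print(n,((p+.5-[193,95])*5-.5).round())
E
```

```text
tip [0.5606 0.1079 0.159 ] slot [0.5594 0.1074 0.11  ] slot-tip [-0.0013 -0.0005 -0.049 ]
tip [0.5595 0.1053 0.159 ] slot [0.5594 0.1074 0.11  ] slot-tip [-0.0001  0.0021 -0.049 ]
head near top L [412. 128.]
head near top R [441. 118.]
head near bot L [420. 241.]
head near bot R [448. 231.]
shoulder near bot L [412. 248.]
sh nearR [444. 235.]
blade near [423. 282.]
blade far [399. 264.]
tip [412. 290.]
```

arm_command:
  xyz:
    - [0,0.001,-0.015]
    - [0,0.001,-0.03]
    - [0,0.001,-0.042]
    - [0,0.001,-0.042]
    - [0,0.001,-0.042]
  rot:
    - [0,0,0]
    - [0,0,0]
    - [0,0,0]
    - [0,0,0]
    - [0,0,0]

```text
time: 15.08
ee_pos: [0.5588, 0.1102, 0.1523]
eef_rot: [0.642, 0.767, -0.0, -0.0]
ft_force: [0.0, -0.3, -0.4]
width: 0.0117
grip_force: 40.0
```

arm_command:
  xyz:
    - [0,0,-0.002]
    - [0,0,-0.004]
    - [0,0,-0.006]
    - [0,0,-0.008]
    - [0,0,-0.01]
    - [0,0,-0.01]
  rot:
    - [0,0,0]
    - [0,0,0]
    - [0,0,0]
    - [0,0,0]
    - [0,0,0]
    - [0,0,0]

```text
time: 15.58
ee_pos: [0.5591, 0.1104, 0.1423]
eef_rot: [0.641, 0.767, 0.0, 0.0]
ft_force: [0.7, 0.3, -1.3]
width: 0.0119
grip_force: 40.0
```

arm_command:
  xyz:
    - [0,0,-0.001]
    - [0,0,-0.002]
    - [0,0,-0.003]
    - [0,0,-0.004]
    - [0,0,-0.004]
  rot:
    - [0,0,0]
    - [0,0,0]
    - [0,0,0]
    - [0,0,0]
    - [0,0,0]

```text
time: 16.0
ee_pos: [0.5592, 0.1104, 0.1385]
eef_rot: [0.641, 0.767, 0.0, 0.0]
ft_force: [0.9, -0.4, -1.0]
width: 0.0117
grip_force: 40.0
```

arm_command:
  xyz:
    - [0,0,-0.0015]
    - [0,0,-0.003]
    - [0,0,-0.0045]
    - [0,0,-0.006]
    - [0,0,-0.008]
    - [0,0,-0.008]
  rot:
    - [0,0,0]
    - [0,0,0]
    - [0,0,0]
    - [0,0,0]
    - [0,0,0]
    - [0,0,0]

```text
time: 16.5
ee_pos: [0.5593, 0.1105, 0.1305]
eef_rot: [0.641, 0.767, 0.0, 0.0]
ft_force: [3.4, 0.2, -0.1]
width: 0.0117
grip_force: 40.0
```

arm_command:
  xyz:
    - [0,0,-0.0015]
    - [0,0,-0.003]
    - [0,0,-0.0045]
    - [0,0,-0.006]
    - [0,0,-0.006]
    - [0,0,-0.006]
  rot:
    - [0,0,0]
    - [0,0,0]
    - [0,0,0]
    - [0,0,0]
    - [0,0,0]
    - [0,0,0]

```text
time: 17.0
ee_pos: [0.5593, 0.1105, 0.1247]
eef_rot: [0.641, 0.767, 0.0, 0.0]
ft_force: [2.5, 0.1, 2.6]
width: 0.012
grip_force: 40.0
```

arm_command:
  xyz:
    - [0.0005,0,-0.002]
    - [0.0005,0,-0.004]
    - [0.0005,0,-0.005]
    - [0.0005,0,-0.006]
    - [0.0005,0,-0.007]
    - [0.0005,0,-0.007]
  rot:
    - [0,0,0]
    - [0,0,0]
    - [0,0,0]
    - [0,0,0]
    - [0,0,0]
    - [0,0,0]

```text
time: 17.5
ee_pos: [0.5596, 0.1104, 0.1188]
eef_rot: [0.641, 0.767, -0.0, 0.0]
ft_force: [-4.1, -1.7, 16.8]
width: 0.012
grip_force: 40.0
```

arm_command:
  xyz:
    - [0,0,-0.001]
    - [0,0.0008,-0.001]
    - [0,-0.0008,-0.001]
    - [0,0,-0.001]
    - [0,0,-0.001]
    - [0,0,-0.001]
  rot:
    - [0,0,0]
    - [0,0,0.03]
    - [0,0,-0.03]
    - [0,0,0.03]
    - [0,0,-0.03]
    - [0,0,0]

```text
time: 18.0
ee_pos: [0.5601, 0.1107, 0.1187]
eef_rot: [0.643, 0.766, 0.0, 0.001]
ft_force: [-4.6, -1.5, 22.3]
width: 0.0118
grip_force: 40.0
```

```bash
python3 - <<'E'
from h import *
s=r.read_state(); print(s["ee_pos"],s["ft_force"],s["torque"])
im=save("side","side6")
p=px("side",s["ee_pos"]).astype(int)
cv2.imwrite("pics/s6c.png",cv2.resize(im[p[1]-60:p[1]+60,p[0]-80:p[0]+80,::-1],None,fx=5,fy=5,interpolation=cv2.INTER_CUBIC))
E
```

```text
[0.56013664 0.1106506  0.11873273] [-4.55579707 -1.53644681 22.28167765] [-0.48394768  0.85829805 -0.1794211 ]
```

View pics/s6c.png

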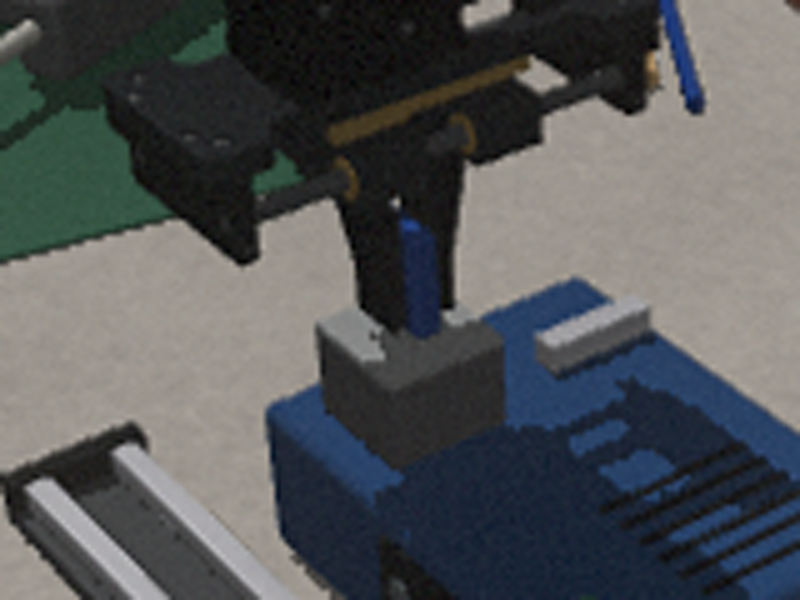

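arm_command:
  xyz:
    - [0,0,0.001]
    - [0,0,0.001]
    - [0,0,0.001]
    - [0.0002,-0.0001,0.001]
    - [0.0004,-0.0002,0.001]
    - [0.0005,-0.0002,0.001]
    - [0.0005,-0.0002,0.001]
  rot:
    - [0,0,-0.1]
    - [0,0,-0.2]
    - [0,0,-0.3]
    - [0,0,-0.4]
    - [0,0,-0.5]
    - [0,0,-0.5]
    - [0,0,-0.5]

```text
time: 18.63
ee_pos: [0.5602, 0.1105, 0.1188]
eef_rot: [0.811, 0.584, 0.0, 0.0]
ft_force: [-3.4, -0.0, 13.8]
width: 0.0119
grip_force: 40.0
```

```bash
python3 - <<'E'
from h import *
s=r.read_state(); print(s["ee_pos"],s["ft_force"],s["torque"],s["eef_rot"])
E
```

```text
[0.56016889 0.11049401 0.11875343] [-3.40933779 -0.02938918 13.77679026] [-0.15085193  0.56282898  0.01464784] [8.11479243e-01 5.84381098e-01 2.17964802e-04 3.49934439e-04]
```

arm_command:
  xyz:
    - [0,-0.0001,0]
    - [0,-0.0001,0]
    - [0,-0.0002,0]
    - [0,-0.0003,0]
    - [0,-0.0004,0]
    - [0,-0.0005,0]
    - [0,-0.0006,0]
    - [0,-0.0006,0]
    - [0,-0.0006,0]
    - [0,-0.0006,0]
    - [0,-0.0006,0]
    - [0,-0.0006,0]
  rot:
    - [0,0,-0.1]
    - [0,0,-0.2]
    - [0,0,-0.3]
    - [0,0,-0.4]
    - [0,0,-0.5]
    - [0,0,-0.6]
    - [0,0,-0.7]
    - [0,0,-0.8]
    - [0,0,-0.9]
    - [0,0,-1.0]
    - [0,0,-1.0]
    - [0,0,-1.0]

```text
time: 19.63
ee_pos: [0.5603, 0.1104, 0.1188]
eef_rot: [0.992, 0.124, 0.001, -0.0]
ft_force: [-1.6, 0.9, 12.9]
width: 0.0118
grip_force: 40.0
```

```bash
python3 - <<'E'
from h import *
s=r.read_state(); print(s["ee_pos"],s["ft_force"],s["torque"],s["joint_positions"]); q=s["eef_rot"]; print(np.degrees(2*np.arctan2(q[1],q[0]))-90-10)
E
```

```text
[0.5602774  0.11038168 0.11876803] [-1.57312458  0.88088724 12.94811066] [0.24836413 0.39205086 0.01850633] [ 0.18608197  0.34731991 -0.55098625  1.71117459  0.19756617  1.13755594
 -1.74364129]
-85.75571506843353
```

arm_command:
  xyz:
    - [0,0,0]
    - [0,0,0]
    - [0,0,0]
    - [0,0,0]
  rot:
    - [0,0,-0.05]
    - [0,0,-0.1]
    - [0,0,-0.15]
    - [0,0,-0.15]

```text
time: 19.97
ee_pos: [0.5603, 0.1104, 0.1188]
eef_rot: [0.999, 0.048, 0.001, -0.0]
ft_force: [-1.2, 1.0, 13.7]
width: 0.0119
grip_force: 40.0
```

```bash
python3 - <<'E'
from h import *
s=r.read_state(); print(s["ft_force"],s["torque"],s["joint_positions"][6]); q=s["eef_rot"]; print(np.degrees(2*np.arctan2(q[1],q[0]))-90-10)
E
```

```text
[-1.1979529   0.95689359 13.66724779] [0.25761892 0.34660975 0.06732492] -1.8889979712755374
-94.48597737699758
```

arm_command:
  xyz:
    - [0,0,0]
    - [0,0,0]
    - [0,0,0]
    - [0,0,0]
  rot:
    - [0,0,-0.03]
    - [0,0,-0.06]
    - [0,0,-0.08]
    - [0,0,-0.08]

```text
time: 20.3
ee_pos: [0.5603, 0.1104, 0.1188]
eef_rot: [1.0, 0.009, 0.001, -0.0]
ft_force: [-1.2, 1.6, 13.2]
width: 0.0119
grip_force: 40.0
```

```bash
python3 - <<'E'
from h import *
s=r.read_state(); print(s["ft_force"],s["torque"],s["joint_positions"][6]); q=s["eef_rot"]; print(np.degrees(2*np.arctan2(q[1],q[0]))-90-10)
E
```

```text
[-1.17124008  1.59485472 13.24237706] [0.24658055 0.40712223 0.22635649] -1.9634176738870521
-98.94648296856437
```

arm_command:
  xyz:
    - [0,0,0]
    - [0,0,0]
    - [0,0,0]
    - [0,0,0]
    - [0,0,0]
    - [0,0,0]
  rot:
    - [0,0,0]
    - [0,0,0]
    - [0,0,0]
    - [0,0,0]
    - [0,0,0]
    - [0,0,0]

```text
time: 20.8
ee_pos: [0.5603, 0.1104, 0.1187]
eef_rot: [1.0, 0.01, 0.001, -0.0]
ft_force: [-1.1, 1.7, 13.1]
width: 0.0119
grip_force: 40.0
```

```bash
python3 - <<'E'
from h import *
s=r.read_state(); print(s["ee_pos"],s["ft_force"],s["torque"],s["grip_force"])
im=save("side","side7")
cv2.imwrite("pics/s7c.png",cv2.resize(im[90:330,150:410,::-1],None,fx=2.5,fy=2.5,interpolation=cv2.INTER_CUBIC))
E
```

```text
[0.56026352 0.11035178 0.11872888] [-1.11525923  1.71725699 13.07198259] [0.306127   0.38602908 0.22298204] 40.004135984927416
```

View pics/s7c.png

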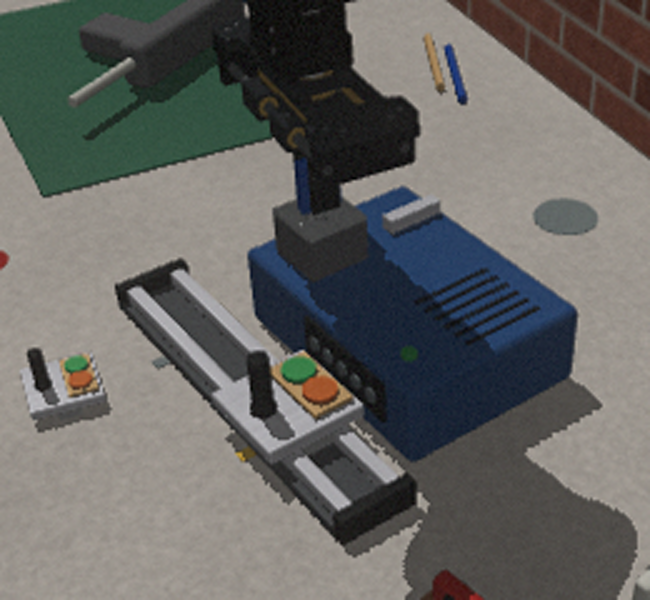

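The picture shows the carrier at the yellow mark (crop about 245, 455) in front of the lamp, and the blue key turned and gripped in the switch (about 305, 185).

```bash
python3 -c "
from bench import r
print(r.close_job())"
```

```text
the job is handed in; nothing more can be done
None
```

The job is handed in at about 21 s: the carrier is released in its detent at the yellow mark, and the blue key is fully home, turned clockwise to its stop and still gripped; the red key and both bottles were not touched.

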